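# Seat a colour bottle in the mixer and hold the spring dial at its third click

### The arm

A 6-joint arm with a two-finger parallel gripper is mounted at the origin on a cart in front of the work surface, level with it; the furniture and walls round the work are solid. World frame = base frame: x ahead of the robot, y to its left, z up, the work surface at z = 0. Lengths are in m, angles in degrees, forces in N, time in s.
With the tool pointing down it reaches from about 0.3 to 0.85 m from the base axis. Payload 5.4 kg.
Tool frame: the origin (TCP) lies on the centre line of the jaws, within the pads' length; the fingertips stand 8 mm ahead of it and the grasp point (between the pads) lies 11 mm behind it (manip.tip_extent is the distance from the TCP to the fingertips, in m); z points along the fingers, y is the direction in which the jaws open and shut (so a half turn about z gives the same grasp; the last joint's range is limited). The gripper opens to 85 mm and grips with 20 to 120 N. Pads are 22 mm wide; open, the fingers measure 114 mm over their backs; the gripper's body (76 mm by 85 mm) begins 54 mm behind the grasp point. The pads swing forward as they close: fully open they stand 13 mm farther back than shut.
Start: joints at [-87.382, 9.076, 91.501, -0, 79.423, -12.038], TCP at [0.145, -0.556, 0.239] pointing down, gripper open.
Joint ranges: [-166.64, 166.64], [-54.1, 131.32], [10.49, 154.53], [-73.88, 253.88], [9.74, 151.15], [-171.62, 171.62]. Speed limits (degrees/s): [147.25, 147.25, 180, 180, 180, 180].

### API

Orientations are given as [roll, pitch, yaw] about the fixed x, y, z axes, in that order (R = Rz(yaw) Ry(pitch) Rx(roll)).
In Python, from station import manip gives the robot as it stands.
- The arm moves only by the tool carry_out, never from a script. Its argument "series" is a list that holds one entry, the list of rows, each a list of 7 numbers: the gripper command: -1 is shut, 1 is fully open, values between are in proportion, then the shift along the world's x, y, z in cm, then the turn, a rotation vector about the world's x, y, z in rad. A call has 1 to 20 rows; each row shifts and turns the commanded pose from where the row before left it; what a row does not reach is not made up. A row lasts 1/12 s, in which the tool goes at most 41.7 mm and 7.16 degrees, less where a joint would pass 70% of its speed; a pose out of reach is approached as far as the arm can. A call with a gripper value outside its range is refused whole. The fingers move at their own pace and stop on an object; "squeeze" is the grip in N (left out, the last holds). Time passes only in rows, so rows that do not move let the fingers close. It gives the time, the measured TCP pose, the force and the opening at its end, in the units of the state.
- manip.sense(): the state, without advancing time (a new reading comes with each control period).
- manip.grab_frame(name): name is "scene" or "top" or "wrist"; returns a dict with "pixels" (400x640x3 uint8, red, green, blue), "fx", "fy", "cx", "cy" (pixels), "T" (4x4, takes a point from camera to world coordinates); the wrist camera has in their place "T_tool_cam" (4x4, takes a point from camera to tool coordinates, whose origin is the TCP and whose axes are the flange's). Camera axes: x right, y up, looking along -z (the intrinsics and any distortion apply to the point x, -y, -z); pixel columns grow to the right and rows downward; lengths in m; the calibration is good to about 2 mm. A picture is of the moment at which its call begins: read the wrist's pose just before it. There is no depth.
- manip.job_done(): hands the job in, once; it reports no verdict.
The state is a dict: "t": time; "joint_positions": joint angles; "joint_vel": joint speeds; "effort": joint torques, N m; "tool_pos": TCP position; "tool_rot": TCP orientation; "ft_force": force on the tool from outside, world axes, zero at the start; "ft_torque": the same for the moment, N m; "finger_gap": opening from 0.0 (shut) to 1.0 (fully open).
Only numpy, scipy, OpenCV 4.12 (cv2) and the standard library are available. Lean on these libraries where they do the work, as an engineer would, in place of code of your own. Each camera call takes 0.05 s, during which the arm holds its last target. There are 200 camera calls.

### The job

Slide the fat blue-violet squeeze bottle along the bench, without lifting or tipping it, until it nests against both black rubber rollers of the white bottle mixer. Then grip the mixer's orange dial, turn it clockwise past the first and second clicks to the third click (the mark with three yellow bars, not beyond it), and keep holding it there against its return spring: the mixer runs only while the dial is held, so finish while still holding it. Leave the other bottles where they are.

Things in the scene. Friction and masses are not known exactly. Their poses are not given: they have to be found in the camera images.
- bottle: Fat blue-violet needle-tip squeeze bottle, loose, 80 to 170 g, upright. Round body 49 mm in diameter up to 54 mm, then a cap 30 mm in diameter up to 64 mm, then a thin needle with a pin to 96 mm (the needle is only for show and stops nothing). Origin: centre of its underside; z up; its yaw does not matter.
- mixer: White bottle mixer, fixed to the bench: housing 120 mm along its x, 150 mm along its y, 55 mm high. Origin: centre of its underside, on the bench; x roughly away from the robot, y roughly to the robot's left. Two upright black rubber rollers stand at its right side, the dial is on top. The bench before the rollers is free.
- cradle (a point): Point on the bench, in the mixer's frame at (0, -113, 0) mm: the bottle's origin when it touches both rollers. Axes as the mixer's: push the bottle in along +y. The rollers, 20 mm in diameter, stand at x = -24 and +24, y = -88 mm in aluminium brackets 76 mm long that reach out to y = -90 mm; all this is 54 mm high.
- dial_grip (a point): Middle of the dial's orange grip bar, on the upright dial axis, 77 mm above the bench. The bar: 48 mm long, 12 wide, 26 high (64 to 90 mm above the bench), on a black skirt 56 mm in diameter. The point's x axis runs along the bar to the pointer end (white line) and turns with the dial; z up. At rest it stands 0.525 rad anticlockwise (from above) of the mixer's x.
- dial (a joint): Dial angle, rad, growing clockwise from above: 0 at rest (green dot); clicks at 0.35 (one white bar), 0.70 (two white bars), 1.05 (three yellow bars); a further ridge at 1.22, stop at 1.45. A return spring (0.06 N m at rest, 0.15 at the third click) drives it back to 0 from anywhere when let go; each click adds or takes about 0.025 N m.
- beast_mug: Bystander: hand-built cream and yellow beast mug, 130 x 189 mm, 128 mm high, fixed; origin: centre of its underside. Keep clear.
- tin: Bystander: flat teal tin, 70 x 98 mm, 30 mm high, fixed; origin: centre of its underside. Keep clear.
- pin_chest: Bystander: small wooden box, 54 x 84 mm, 29 mm high, fixed; origin: centre of its underside. Keep clear.
- banding_wheel: Bystander: dark steel banding wheel on a foot, 88 mm in diameter, 54 mm high, fixed; origin: centre of its underside. Keep clear.
- dark_bottle: Bystander: fat dark grey squeeze bottle, 49 mm in diameter, 106 mm high, loose; origin: centre of its underside. Leave alone.
- slim_a: Bystander: slim olive-brown squeeze bottle, 32 mm in diameter, 113 mm high, loose; origin: centre of its underside. Leave alone.
- slim_b: Bystander: slim pale grey squeeze bottle, 32 mm in diameter, 111 mm high, loose; origin: centre of its underside. Leave alone.
- slim_c: Bystander: slim red-brown squeeze bottle, 32 mm in diameter, 104 mm high, loose; origin: centre of its underside. Leave alone.

How it is judged:
By the outcome, as a careful person would: the job done as asked, in the order asked, and still so for the second after the job is handed in, while the arm keeps its last pose, push and grip.
It also fails if it takes over 54 s, if anything falls off the work surface, if the arm or the gripper's body presses on something with over 40 N, if the wrist force passes 120 N, or if a joint passes its speed limit or range.

## Working session

There is one attempt and no reset: what is moved stays moved. The work goes in short steps, Python scripts to look and compute and a tool call to move; the robot and the scene stay as the last step left them, time stands still between calls to the robot, and variables do not carry over. Pictures are saved under pics/ and viewed, about 8 in all and at most 12, crops included, and the job is handed in when it is done.

Besides the shell and the picture viewer there is one more tool, called as name(argument=value, ...) on one line, values as JSON. carry_out: Moves the arm, as the interface text tells. Its arguments: {"type":"object","properties":{"series":{"type":"array"},"squeeze":{"type":"number"}},"required":["series"]}

```bash
mkdir -p pics && python3 - <<'E'
from station import manip
import cv2,json,numpy as np
print(manip.sense())
for n in("scene","top"):
    f=manip.grab_frame(n);cv2.imwrite(f"pics/{n}0.png",f["pixels"][:,:,::-1])
    print(n,{k:(np.array(v).round(4).tolist()) for k,v in f.items() if k!="pixels"})
E
```

```text
{'t': 0.0, 'joint_positions': array([-8.73835879e+01,  9.11520863e+00,  9.15726571e+01, -2.53988887e-04,
        7.94237798e+01, -1.20381506e+01]), 'joint_vel': array([-0.01803475, -0.00168331, -0.07245559,  0.04370719,  0.03159111,
        0.06009269]), 'effort': array([ 1.43528938e-03, -3.96003950e+01, -3.31426549e+01, -1.19019601e-04,
        8.30860168e-03,  1.63398238e-05]), 'tool_pos': array([ 0.14541725, -0.55569405,  0.23828758]), 'tool_rot': array([-1.79890758e+02, -2.30410027e-02,  1.46545876e+01]), 'ft_force': array([-0.22238892, -0.37231321,  0.3359405 ]), 'ft_torque': array([0.01890455, 0.01375732, 0.00450776]), 'finger_gap': 0.9941059569609919}
scene {'fx': 499.5824, 'fy': 499.5824, 'cx': 323.4626, 'cy': 196.7831, 'T': [[0.9027, 0.2597, -0.3431, -0.0379], [-0.4302, 0.5563, -0.7109, -1.1172], [0.0062, 0.7894, 0.6139, 1.0431], [0.0, 0.0, 0.0, 1.0]]}
top {'fx': 475.1312, 'fy': 475.1312, 'cx': 328.6857, 'cy': 199.7693, 'T': [[0.0013, 0.9896, -0.1435, 0.3493], [-0.9999, 0.0035, 0.0154, -0.004], [0.0157, 0.1435, 0.9895, 1.3235], [0.0, 0.0, 0.0, 1.0]]}
```

View pics/scene0.png

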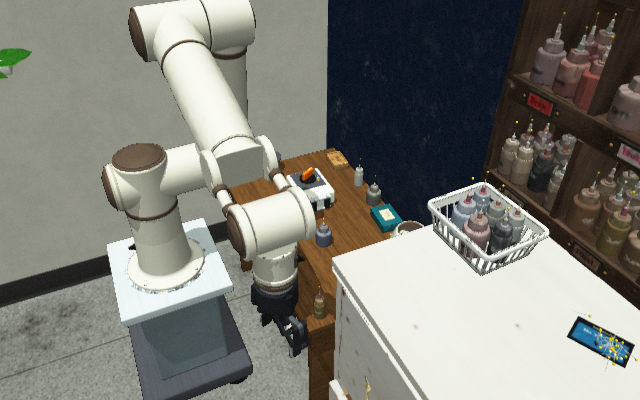

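View pics/top0.png

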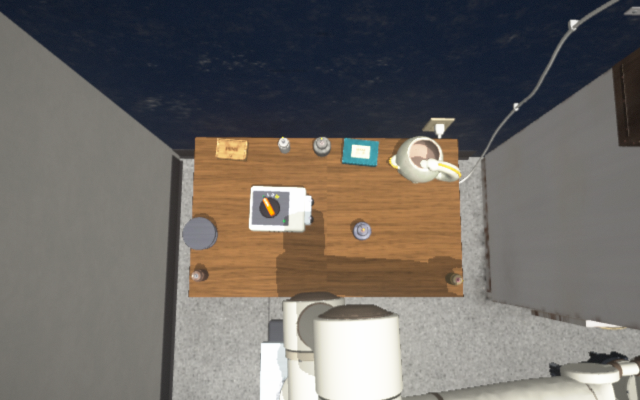

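```bash
cat > h.py <<'E'
import numpy as np,cv2
def ray(f,u,v,z,T=None):
    T=f["T"] if T is None else T
    T=np.array(T); d=T[:3,:3]@np.array([(u-f["cx"])/f["fx"],-(v-f["cy"])/f["fy"],-1.])
    o=T[:3,3]; return o+d*(z-o[2])/d[2]
def proj(f,p,T=None):
    T=np.array(f["T"] if T is None else T); c=np.linalg.inv(T)@np.append(p,1)
    return f["cx"]+f["fx"]*c[0]/-c[2], f["cy"]-f["fy"]*c[1]/-c[2]
E
python3 - <<'E'
from h import *
from station import manip
f=manip.grab_frame("top");im=f["pixels"];print([k for k in f])
hsv=cv2.cvtColor(im,cv2.COLOR_RGB2HSV)
m=cv2.inRange(hsv,(5,180,150),(22,255,255));m[:,:240]=0;m[:,300:]=0;m[:185]=0;m[232:]=0
c=max(cv2.findContours(m,0,1)[0],key=cv2.contourArea);r=cv2.minAreaRect(c);print("orange",r,ray(f,*r[0],.09))
b=cv2.boxPoints(r);print([ray(f,*p,.09).round(4) for p in b])
w=cv2.inRange(hsv,(0,0,150),(180,50,255));w[:,:240]=0;w[:,320:]=0;w[:180]=0;w[240:]=0
c=max(cv2.findContours(w,0,1)[0],key=cv2.contourArea);print("white",cv2.minAreaRect(c))
cr=im[175:255,235:395];cv2.imwrite("pics/top1.png",cv2.resize(cr[:,:,::-1],None,fx=5,fy=5,interpolation=cv2.INTER_CUBIC))
E
```

```text
['pixels', 'fx', 'fy', 'cx', 'cy', 'T']
orange ((268.9000244140625, 207.30003356933594), (16.54690170288086, 4.919349670410156), 63.43495178222656) [0.50780206 0.13295847 0.09      ]
[array([0.5244, 0.1487, 0.09  ]), array([0.5302, 0.1373, 0.09  ]), array([0.4913, 0.1173, 0.09  ]), array([0.4855, 0.1286, 0.09  ])]
white ((280.10552978515625, 208.7292022705078), (61.838802337646484, 44.847633361816406), 1.8476102352142334)
```

View pics/top1.png

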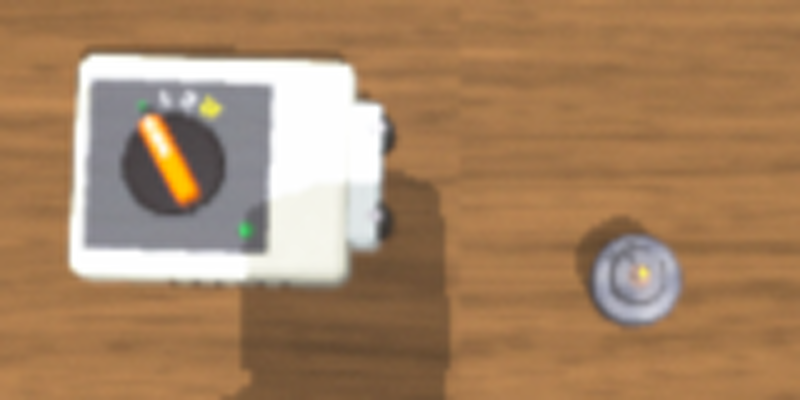

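carry_out(series=[[[1,0,0,3,0,0,0.02],[1,0.4,1.5,1.5,0,0,0.065],[1,1.4,2.8,0.7,0,0,0.07],[1,1.4,2.8,0.7,0,0,0.07],[1,1.4,2.8,0.7,0,0,0.07],[1,1.4,2.8,0.7,0,0,0.07],[1,1.4,2.8,0.7,0,0,0.07],[1,1.4,2.8,0.7,0,0,0.07],[1,1.4,2.8,0.7,0,0,0.07],[1,1.4,2.8,0.7,0,0,0.07],[1,1.4,2.8,0.7,0,0,0.07],[1,1.4,2.8,0.7,0,0,0.07],[1,1.4,2.8,0.7,0,0,0.07],[1,1.4,2.8,0.7,0,0,0.07],[1,1.4,2.8,0.7,0,0,0.07],[1,1.4,2.8,0.7,0,0,0.07],[1,1.4,2.8,0.7,0,0,0.07],[1,1.4,2.8,0.7,0,0,0.07],[1,1.4,2.8,0.7,0,0,0.07],[1,0.7,1.4,0,0,0,0.07]]])

```text
t: 1.82
tool_pos: [0.3955, -0.0487, 0.4047]
tool_rot: [179.9, 0.0, 92.1]
ft_force: [0.2, -0.4, 0.4]
finger_gap: 0.998
```

carry_out(series=[[[1,0,0,0,0,0,0],[1,0,0,0,0,0,0],[1,0,0,0,0,0,0]]])

```text
t: 2.07
tool_pos: [0.3941, -0.0518, 0.4029]
tool_rot: [-179.9, 0.0, 91.6]
ft_force: [-0.7, -0.7, 0.7]
finger_gap: 0.999
```

```bash
cat >> h.py <<'E'
from scipy.spatial.transform import Rotation as Ro
def wT(f,s):
    T=np.eye(4);T[:3,:3]=Ro.from_euler("xyz",s["tool_rot"],degrees=True).as_matrix();T[:3,3]=s["tool_pos"]
    return T@np.array(f["T_tool_cam"])
E
python3 - <<'E'
from h import *
from station import manip
import pickle
s=manip.sense();f=manip.grab_frame("wrist");t=manip.grab_frame("top");pickle.dump((s,f,t),open("w1.pkl","wb"))
print(s["t"],s["tool_pos"],s["tool_rot"],s["ft_force"]);print({k:v for k,v in f.items() if k!="pixels"})
cv2.imwrite("pics/w1.png",f["pixels"][:,:,::-1])
E
```

```text
2.0667 [ 0.39409731 -0.05180293  0.40285126] [-1.79943213e+02  3.16843883e-03  9.16167089e+01] [-0.67843828 -0.73546999  0.71492222]
{'fx': 312.11176111079675, 'fy': 312.11176111079675, 'cx': 316.78002879612944, 'cy': 200.50488169678732, 'T_tool_cam': array([[-4.17345339e-04,  9.58229096e-01,  2.86001444e-01,
         7.16322181e-02],
       [ 9.99999787e-01,  2.56424570e-04,  6.00108041e-04,
         7.99503949e-04],
       [ 5.01703188e-04,  2.86001634e-01, -9.58228999e-01,
        -1.35009289e-01],
       [ 0.00000000e+00,  0.00000000e+00,  0.00000000e+00,
         1.00000000e+00]])}
```

View pics/w1.png

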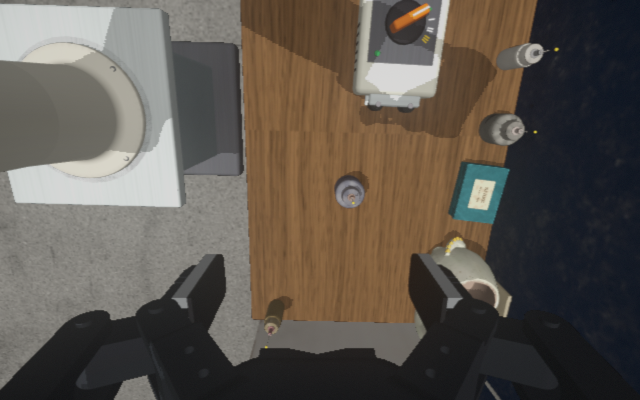

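carry_out(series=[[[1,1.6,2.8,-1.6,0,0,0],[1,1.6,2.8,-1.6,0,0,0],[1,1.6,2.8,-1.6,0,0,0],[1,1.6,2.8,-1.6,0,0,0],[1,1.6,2.8,-1.6,0,0,0],[1,0,0,0,0,0,0],[1,0,0,0,0,0,0],[1,0,0,0,0,0,0],[1,0,0,0,0,0,0]]])

```text
t: 2.92
tool_pos: [0.4747, 0.0874, 0.3243]
tool_rot: [179.9, 0.0, 91.6]
ft_force: [-0.3, -0.5, 0.1]
finger_gap: 1.001
```

```bash
python3 - <<'E'
from h import *
from station import manip
import pickle
s=manip.sense();f=manip.grab_frame("wrist");pickle.dump((s,f),open("w2.pkl","wb"))
print(s["t"],s["tool_pos"],s["tool_rot"],s["joint_vel"].round(2))
cv2.imwrite("pics/w2.png",cv2.resize(f["pixels"][:260,140:480,::-1],None,fx=2.3,fy=2.3,interpolation=cv2.INTER_CUBIC))
E
```

```text
2.9167 [0.47466424 0.08737707 0.32428727] [1.79906471e+02 3.27717915e-02 9.15893904e+01] [-0.07 -0.46 -0.04  0.22 -0.04 -0.04]
```

View pics/w2.png

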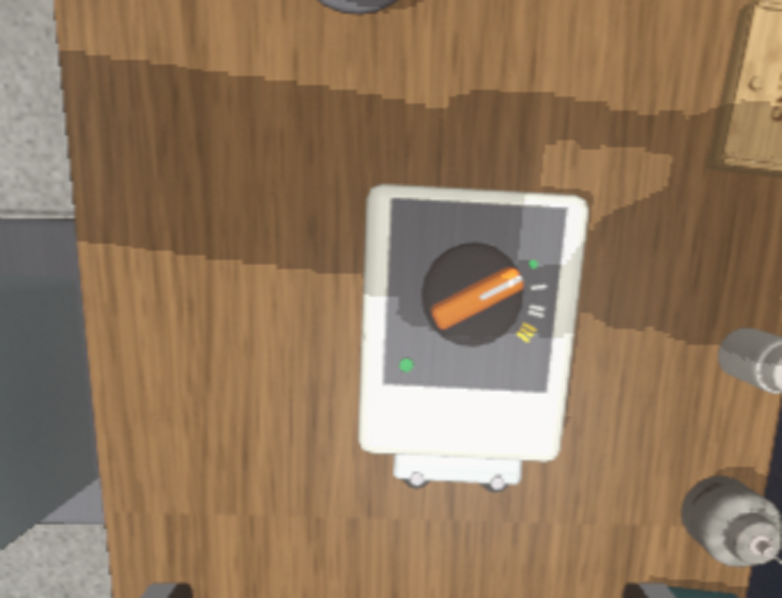

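```bash
python3 - <<'E'
from h import *
import pickle
s,f=pickle.load(open("w2.pkl","rb"));T=wT(f,s)
g=lambda x,y,z:ray(f,x/2.3+140,y/2.3,z,T)
C=[g(*p,.055) for p in((367,185),(588,197),(359,452),(559,461))];print("corners",np.round(C,4))
for a,b in((0,1),(2,3)):d=C[b]-C[a];print(np.hypot(*d[:2]),np.degrees(np.arctan2(d[1],d[0])))
for a,b in((2,0),(3,1)):d=C[b]-C[a];print(np.hypot(*d[:2]),np.degrees(np.arctan2(-d[0],d[1])))
print("center",np.mean(C,0));R=[g(417,479,.054),g(497,483,.054)];print("rollers",R,R[1]-R[0])
hsv=cv2.cvtColor(f["pixels"],cv2.COLOR_RGB2HSV)
def blob(m,k=cv2.contourArea):return cv2.minAreaRect(max(cv2.findContours(m,0,1)[0],key=k))
m=cv2.inRange(hsv,(5,170,120),(22,255,255));m[:, :320]=0;m[:,375:]=0;m[:110]=0;m[150:]=0
m=cv2.morphologyEx(m,cv2.MORPH_CLOSE,np.ones((5,5)))
r=blob(m);print("orange",r,ray(f,*r[0],.09,T));b=cv2.boxPoints(r);print([ray(f,*p,.09,T).round(4) for p in b])
d=cv2.inRange(hsv,(0,0,0),(180,255,60));
print("skirt",g(472,294,.064))
# bottle from w1 and top
s1,f1,t=pickle.load(open("w1.pkl","rb"));T1=wT(f1,s1)
print("cam rays cap: w1",ray(f1,350,199,.064,T1),ray(f1,349,192,.054,T1),"top",ray(t,362.3,230.8,.058))
for n,ff,box,o in(("w1",f1,(325,375,165,220),T1),("top",t,(345,380,215,247),t["T"])):
    h=cv2.cvtColor(ff["pixels"],cv2.COLOR_RGB2HSV);x0,x1,y0,y1=box
    m=np.zeros(h.shape[:2],np.uint8);m[y0:y1,x0:x1]=cv2.inRange(h[y0:y1,x0:x1],(105,20,60),(150,255,255))
    r=blob(m);print(n,r,ray(ff,*r[0],.035,o))
cv2.imwrite("pics/b.png",np.hstack([cv2.resize(f1["pixels"][165:225,320:380,::-1],(400,400)),cv2.resize(t["pixels"][211:251,342:382,::-1],(400,400))]))
E
```

```text
corners [[0.452  0.1895 0.055 ]
 [0.5691 0.1868 0.055 ]
 [0.449  0.0431 0.055 ]
 [0.5666 0.0407 0.055 ]]
0.11710319720894245 -1.3415940003815214
0.11759638694421723 -1.1343881431018579
0.14650358796409518 -1.1716665209382968
0.1460806069288059 -0.9780348892551044
center [0.50916559 0.11503702 0.055     ]
rollers [array([0.48350292, 0.02704134, 0.054     ]), array([0.5311447 , 0.02582328, 0.054     ])] [ 4.76417798e-02 -1.21805803e-03  5.55111512e-17]
orange ((347.8000183105469, 128.60000610351562), (9.838698387145996, 38.460365295410156), 63.43495178222656) [0.5101486  0.13633584 0.09      ]
[array([0.4879, 0.131 , 0.09  ]), array([0.5265, 0.1513, 0.09  ]), array([0.5322, 0.1417, 0.09  ]), array([0.4934, 0.121 , 0.09  ])]
skirt [0.50950323 0.13558064 0.064     ]
cam rays cap: w1 [ 0.44869455 -0.11762307  0.064     ] [ 0.44758453 -0.10887888  0.054     ] top [ 0.44949881 -0.11356348  0.058     ]Traceback (most recent call last):
  File "<stdin>", line 22, in <module>
  File "<stdin>", line 10, in blob
ValueError: max() iterable argument is empty
```

```bash
python3 - <<'E'
from h import *
import pickle
s1,f1,t=pickle.load(open("w1.pkl","rb"));T1=wT(f1,s1)
a=cv2.resize(f1["pixels"][170:220,325:375,::-1],(400,400),interpolation=2);b=cv2.resize(t["pixels"][211:251,342:382,::-1],(400,400),interpolation=2)
# predicted cap/body circles for candidate
for im,ff,T,o,k in((a,f1,T1,(325,170),8),(b,t,t["T"],(342,211),10)):
    for z,r in((.054,.0245),(.064,.015),(0,.0245)):
        pts=[((np.array(proj(ff,[.449+r*np.cos(q),-.1135+r*np.sin(q),z],T))-o+.5)*k) for q in np.linspace(0,6.28,40)]
        cv2.polylines(im,[np.int32(pts)],True,(0,255,0) if z else (0,0,255),1)
cv2.imwrite("pics/b.png",np.hstack([a,b]))
E
```

```text
(no output)
```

View pics/b.png

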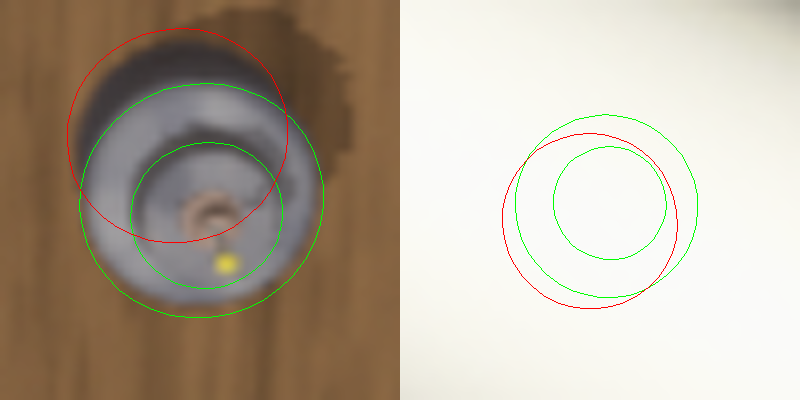

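carry_out(series=[[[1,-0.3,-2.2,-1.8,0,0,-0.006],[1,-0.3,-2.2,-1.8,0,0,-0.006],[1,-0.3,-2.2,-1.8,0,0,-0.006],[1,-0.3,-2.2,-1.8,0,0,-0.006],[1,-0.3,-2.2,-1.8,0,0,-0.006],[1,-0.3,-2.2,-1.8,0,0,-0.006],[1,-0.3,-2.2,-1.8,0,0,-0.006],[1,-0.3,-2.2,-1.8,0,0,-0.006],[1,-0.2,-2.3,-2,0,0,0],[1,0,0,0,0,0,0],[1,0,0,0,0,0,0],[1,0,0,0,0,0,0],[1,0,0,0,0,0,0]]])

```text
t: 4.05
tool_pos: [0.4492, -0.1103, 0.1607]
tool_rot: [179.9, 0.1, 89.0]
ft_force: [-0.2, 0.7, 0.1]
finger_gap: 1.002
```

Descend to z ≈ 0.025, then check before closing.

carry_out(series=[[[1,-0.07,-0.17,-1.7,0,0,0],[1,0,0,-1.7,0,0,0],[1,0,0,-1.7,0,0,0],[1,0,0,-1.7,0,0,0],[1,0,0,-1.7,0,0,0],[1,0,0,-1.7,0,0,0],[1,0,0,-1.7,0,0,0],[1,0,0,-1.6,0,0,0],[1,0,0,0,0,0,0],[1,0,0,0,0,0,0],[1,0,0,0,0,0,0]]])

```text
t: 4.97
tool_pos: [0.449, -0.1122, 0.0257]
tool_rot: [179.9, 0.1, 89.0]
ft_force: [0.3, -0.2, 0.8]
finger_gap: 1.002
```

```bash
python3 - <<'E'
from h import *
from station import manip
s=manip.sense();f=manip.grab_frame("wrist");print(s["tool_pos"])
cv2.imwrite("pics/w3.png",f["pixels"][:,:,::-1])
E
```

```text
[ 0.44896136 -0.11217686  0.02573958]
```

View pics/w3.png

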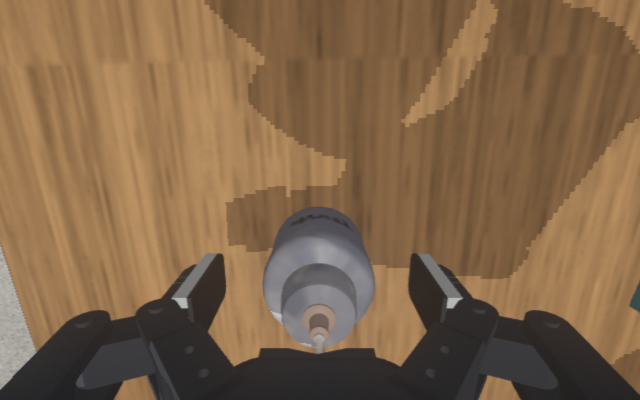

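The bottle sits centred between the jaws (col 319, between the pads at 215 and 420). I'll close gently.

carry_out(series=[[[0.4,0,0,0,0,0,0],[0.2,0,0,0,0,0,0],[0.1,0,0,0,0,0,0],[0,0,0,0,0,0,0],[-0.1,0,0,0,0,0,0],[-0.2,0,0,0,0,0,0],[-0.2,0,0,0,0,0,0],[-0.2,0,0,0,0,0,0]]], squeeze=20)

```text
t: 5.68
tool_pos: [0.4484, -0.1123, 0.0251]
tool_rot: [179.9, 0.0, 89.0]
ft_force: [-0.5, -0.1, 6.4]
finger_gap: 0.56
```

carry_out(series=[[[-0.2,0.4,0.4,0,0,0,0],[-0.2,0.6,0.6,0,0,0,0],[-0.2,0.8,0.7,0,0,0,0],[-0.2,0.8,0.7,0,0,0,0],[-0.2,0.8,0.7,0,0,0,0],[-0.2,0.8,0.7,0,0,0,0],[-0.2,0.8,0.7,0,0,0,0],[-0.2,0.5,0.5,0,0,0,0],[-0.2,0.2,0.2,0,0,0,0],[-0.2,0,0,0,0,0,0],[-0.2,0,0,0,0,0,0],[-0.2,0,0,0,0,0,0]]])

```text
t: 6.68
tool_pos: [0.5057, -0.0602, 0.0251]
tool_rot: [179.9, 0.0, 89.0]
ft_force: [0.7, -0.1, 4.4]
finger_gap: 0.561
```

Now along +y of the mixer, to just short of contact.

carry_out(series=[[[-0.2,0,0.4,0,0,0,0],[-0.2,0.01,0.6,0,0,0,0],[-0.2,0.01,0.8,0,0,0,0],[-0.2,0.02,0.8,0,0,0,0],[-0.2,0.02,0.8,0,0,0,0],[-0.2,0.02,0.8,0,0,0,0],[-0.2,0.02,0.6,0,0,0,0],[-0.2,0.01,0.4,0,0,0,0],[-0.2,0,0.3,0,0,0,0],[-0.2,0,0.2,0,0,0,0],[-0.2,0,0,0,0,0,0],[-0.2,0,0,0,0,0,0]]])

```text
t: 7.68
tool_pos: [0.5068, -0.0032, 0.0251]
tool_rot: [179.9, 0.1, 89.0]
ft_force: [0.9, -2.3, 6.7]
finger_gap: 0.562
```

carry_out(series=[[[-0.2,0,0.1,0,0,0,0],[-0.2,0,0.1,0,0,0,0],[-0.2,0,0.1,0,0,0,0],[-0.2,0,0.1,0,0,0,0],[-0.2,0,0,0,0,0,0],[-0.2,0,0,0,0,0,0]]])

```text
t: 8.18
tool_pos: [0.5068, 0.0005, 0.0251]
tool_rot: [179.9, 0.1, 89.0]
ft_force: [1.0, -3.4, 5.8]
finger_gap: 0.563
```

carry_out(series=[[[-0.2,0,0.1,0,0,0,0],[-0.2,0,0.05,0,0,0,0],[-0.2,0,0,0,0,0,0]]])

```text
t: 8.43
tool_pos: [0.5069, 0.002, 0.0252]
tool_rot: [179.9, 0.1, 89.0]
ft_force: [0.5, -3.2, 5.9]
finger_gap: 0.557
```

carry_out(series=[[[-0.2,0,0.1,0,0,0,0],[-0.2,0,0.05,0,0,0,0],[-0.2,0,0,0,0,0,0]]])

```text
t: 8.68
tool_pos: [0.5068, 0.0034, 0.0251]
tool_rot: [179.9, 0.1, 89.0]
ft_force: [0.7, -3.7, 5.8]
finger_gap: 0.557
```

carry_out(series=[[[-0.2,0,0.1,0,0,0,0],[-0.2,0,0,0,0,0,0],[-0.2,0,0,0,0,0,0]]])

```text
t: 8.93
tool_pos: [0.5069, 0.0038, 0.0252]
tool_rot: [179.9, 0.2, 89.0]
ft_force: [-0.1, -6.4, 6.7]
finger_gap: 0.562
```

carry_out(series=[[[-0.2,0,0.1,0,0,0,0],[-0.2,0,0.05,0,0,0,0],[-0.2,0,0,0,0,0,0],[-0.2,0,0,0,0,0,0]]])

```text
t: 9.27
tool_pos: [0.507, 0.0042, 0.0254]
tool_rot: [179.9, 0.3, 89.0]
ft_force: [-1.9, -11.5, 7.4]
finger_gap: 0.557
```

```bash
python3 - <<'E'
from h import *
from station import manip
s=manip.sense();f=manip.grab_frame("wrist");print(s["tool_pos"],s["ft_force"])
cv2.imwrite("pics/w4.png",cv2.resize(f["pixels"][100:360,180:460,::-1],None,fx=2,fy=2))
E
```

```text
[0.50696923 0.00415592 0.02536532] [ -1.88315354 -11.47169949   7.35094203]
```

View pics/w4.png

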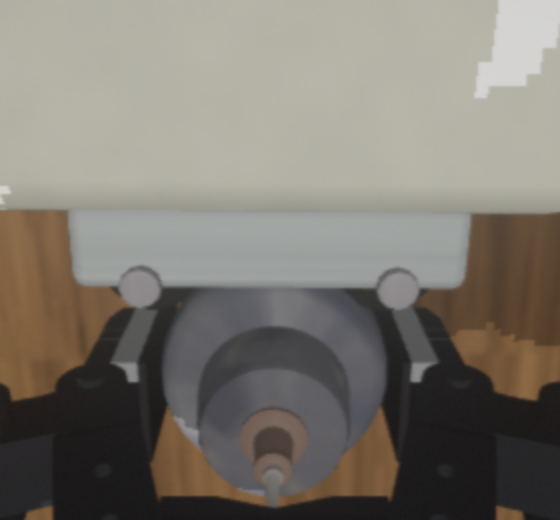

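carry_out(series=[[[-0.2,-0.04,0.05,0,0,0,0],[-0.2,-0.02,0.05,0,0,0,0],[-0.2,0,0,0,0,0,0],[-0.2,0,0,0,0,0,0]]])

```text
t: 9.65
tool_pos: [0.5069, 0.0044, 0.0255]
tool_rot: [179.8, 0.3, 89.0]
ft_force: [0.2, -14.3, 4.2]
finger_gap: 0.564
```

carry_out(series=[[[-0.05,0,0,0,0,0,0],[0.1,0,0,0,0,0,0],[0.25,0,0,0,0,0,0],[0.4,0,0,0,0,0,0],[0.6,0,0,0,0,0,0],[0.6,0,0,0,0,0,0],[0.6,0,0,0,0,0,0]]])

```text
t: 10.23
tool_pos: [0.5047, 0.008, 0.0239]
tool_rot: [-179.9, -0.0, 89.0]
ft_force: [0.4, -0.3, 1.2]
finger_gap: 0.794
```

carry_out(series=[[[0.6,0.1,-0.3,0.5,0,0,0],[0.6,0,0,1,0,0,0],[0.6,0,0,1.5,0,0,0],[0.6,0,0,2,0,0,0],[0.6,0,0,3,0,0,0],[0.6,0,0,3,0,0,0],[0.6,0,0,3,0,0,0],[0.6,0,0,3,0,0,0],[0.6,0,0,2,0,0,0],[0.6,0,0,0,0,0,0],[0.6,0,0,0,0,0,0],[0.6,0,0,0,0,0,0]]])

```text
t: 11.23
tool_pos: [0.5057, 0.0046, 0.2137]
tool_rot: [-179.9, -0.0, 89.0]
ft_force: [0.7, 1.2, -0.9]
finger_gap: 0.803
```

```bash
python3 - <<'E'
from h import *
from station import manip
s=manip.sense();f=manip.grab_frame("wrist");T=wT(f,s);print(s["tool_pos"])
im=f["pixels"][:,:,::-1].copy()
for c,z,r in(((.5069,.0022),.054,.0245),((.5069,.0022),.064,.015),((.4831,.0276),.054,.01),((.5311,.0266),.054,.01)):
    P=[proj(f,[c[0]+r*np.cos(q),c[1]+r*np.sin(q),z],T) for q in np.linspace(0,6.28,40)]
    cv2.polylines(im,[np.int32(np.array(P)*8)],True,(0,255,0),1,shift=3)
cv2.imwrite("pics/w5.png",cv2.resize(im[:330,130:510],None,fx=1.8,fy=1.8,interpolation=2))
E
```

```text
[0.50568201 0.004643   0.21373186]
```

View pics/w5.png

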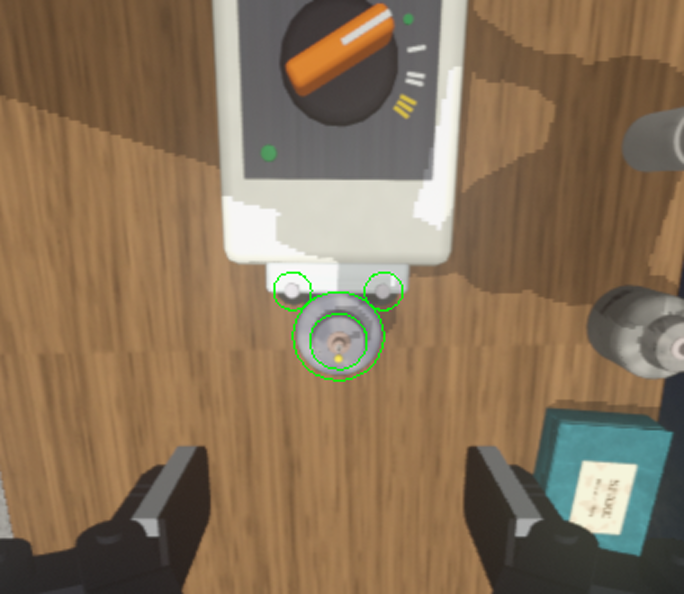

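```bash
python3 - <<'E'
from h import *
from station import manip
s=manip.sense();f=manip.grab_frame("wrist");T=wT(f,s);print(manip.tip_extent)
hsv=cv2.cvtColor(f["pixels"],cv2.COLOR_RGB2HSV)
m=cv2.inRange(hsv,(5,150,90),(22,255,255))|cv2.inRange(hsv,(0,0,200),(180,60,255));m[:,284:]&=255;m[:,:285]=0;m[:,352:]=0;m[56:]=0
m=cv2.morphologyEx(m,cv2.MORPH_CLOSE,np.ones((5,5)))
r=cv2.minAreaRect(max(cv2.findContours(m,0,1)[0],key=cv2.contourArea));print(r,ray(f,*r[0],.088,T),ray(f,318.9,33.3,.064,T))
b=[ray(f,*p,.09,T)[:2].round(4) for p in cv2.boxPoints(r)];print(b)
E
```

```text
0.008
((320.65362548828125, 26.712890625), (22.69948959350586, 68.57244110107422), 56.04093933105469) [0.5109923  0.13398498 0.088     ] [0.50977937 0.13450996 0.064     ]
[array([0.4849, 0.1275]), array([0.5272, 0.1517]), array([0.5366, 0.1394]), array([0.4939, 0.1145])]
```

carry_out(series=[[[0.6,0,0.8,0,0,0,-0.105],[0.3,0.05,1.5,0,0,0,-0.105],[0,0.05,1.5,0,0,0,-0.105],[-0.2,0.05,1.5,0,0,0,-0.105],[-0.2,0.05,1.5,-1,0,0,-0.105],[-0.2,0.05,1.5,-1,0,0,-0.105],[-0.2,0.05,1.5,-1.5,0,0,-0.105],[-0.2,0.05,1.5,-1.5,0,0,-0.105],[-0.2,0.05,1.2,-1.5,0,0,-0.105],[-0.2,0,0.6,-1.5,0,0,-0.105],[-0.2,0,0,-1,0,0,0],[-0.2,0,0,0,0,0,0],[-0.2,0,0,0,0,0,0],[-0.2,0,0,0,0,0,0]]])

```text
t: 12.5
tool_pos: [0.5107, 0.135, 0.1249]
tool_rot: [180.0, -0.0, 28.9]
ft_force: [-0.0, -0.5, 1.1]
finger_gap: 0.4
```

```bash
python3 - <<'E'
from h import *
from station import manip
s=manip.sense();print(manip.tip_extent,s["tool_pos"],s["tool_rot"],s["finger_gap"])
t=manip.grab_frame("wrist");cv2.imwrite("pics/w6.png",t["pixels"][:,:,::-1])
E
```

```text
0.008 [0.51074841 0.13503489 0.12490111] [ 1.79971903e+02 -4.06738671e-02  2.88722657e+01] 0.40001826248532196
```

View pics/w6.png

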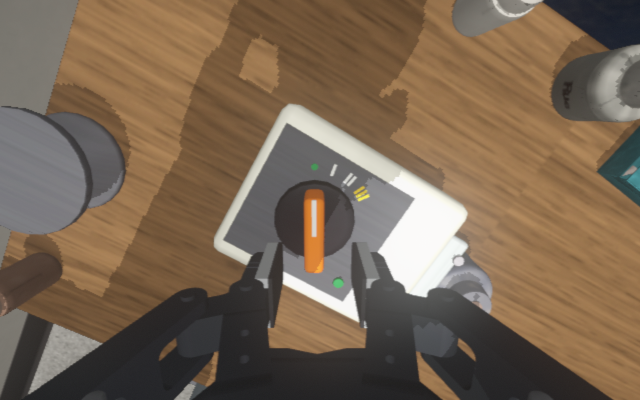

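carry_out(series=[[[-0.2,-0.05,0.05,-0.7,0,0,0],[-0.2,0,0,-0.8,0,0,0],[-0.2,0,0,-0.8,0,0,0],[-0.2,0,0,-0.8,0,0,0],[-0.2,0,0,-0.8,0,0,0],[-0.2,0,0,-0.6,0,0,0],[-0.2,0,0,0,0,0,0],[-0.2,0,0,0,0,0,0]]])

```text
t: 13.22
tool_pos: [0.5094, 0.136, 0.0787]
tool_rot: [-180.0, 0.1, 28.8]
ft_force: [-0.3, -0.1, 0.5]
finger_gap: 0.401
```

carry_out(series=[[[-0.4,0,0,0,0,0,0],[-0.6,0,0,0,0,0,0],[-0.8,0,0,0,0,0,0],[-1,0,0,0,0,0,0],[-1,0,0,0,0,0,0],[-1,0,0,0,0,0,0],[-1,0,0,0,0,0,0],[-1,0,0,0,0,0,0]]], squeeze=50)

```text
t: 13.88
tool_pos: [0.51, 0.1366, 0.0801]
tool_rot: [-180.0, -0.1, 28.8]
ft_force: [-2.7, 3.1, 7.0]
finger_gap: 0.127
```

carry_out(series=[[[-1,0,0,0,0,0,-0.03],[-1,0,0,0,0,0,-0.05],[-1,0,0,0,0,0,-0.05],[-1,0,0,0,0,0,-0.05],[-1,0,0,0,0,0,-0.05],[-1,0,0,0,0,0,-0.05],[-1,0,0,0,0,0,-0.05],[-1,0,0,0,0,0,-0.05],[-1,0,0,0,0,0,-0.05],[-1,0,0,0,0,0,-0.05],[-1,0,0,0,0,0,-0.05],[-1,0,0,0,0,0,-0.05],[-1,0,0,0,0,0,-0.05],[-1,0,0,0,0,0,-0.05],[-1,0,0,0,0,0,-0.05],[-1,0,0,0,0,0,-0.05],[-1,0,0,0,0,0,-0.05],[-1,0,0,0,0,0,-0.05],[-1,0,0,0,0,0,-0.05],[-1,0,0,0,0,0,0]]])

```text
t: 15.55
tool_pos: [0.5099, 0.1358, 0.08]
tool_rot: [180.0, -0.0, -24.6]
ft_force: [-2.6, 0.9, 6.5]
finger_gap: 0.123
```

carry_out(series=[[[-1,0,0,0,0,0,-0.05],[-1,0,0,0,0,0,-0.03],[-1,0,0,0,0,0,0],[-1,0,0,0,0,0,0],[-1,0,0,0,0,0,0]]])

```text
t: 15.97
tool_pos: [0.5099, 0.1357, 0.08]
tool_rot: [180.0, -0.0, -29.0]
ft_force: [-3.4, 0.8, 6.0]
finger_gap: 0.127
```

```bash
python3 - <<'E'
from h import *
from station import manip
s=manip.sense();print({k:np.round(s[k],3) for k in("t","tool_pos","tool_rot","ft_force","ft_torque","finger_gap")})
t=manip.grab_frame("wrist");cv2.imwrite("pics/w7.png",cv2.resize(t["pixels"][100:380,160:480,::-1],None,fx=2,fy=2,interpolation=2))
E
```

```text
{'t': np.float64(15.967), 'tool_pos': array([0.51 , 0.136, 0.08 ]), 'tool_rot': array([ 1.79959e+02, -2.90000e-02, -2.90170e+01]), 'ft_force': array([-3.405,  0.801,  5.979]), 'ft_torque': array([-0.081,  0.598,  0.079]), 'finger_gap': np.float64(0.127)}
```

View pics/w7.png

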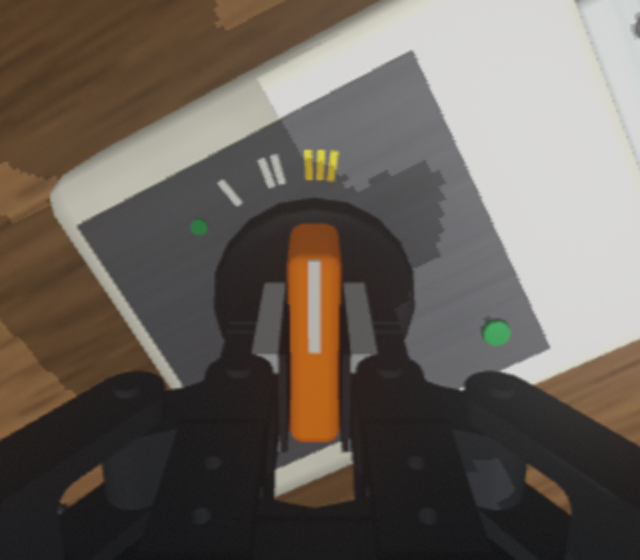

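carry_out(series=[[[-1,0,0,0,0,0,-0.02],[-1,0,0,0,0,0,-0.02],[-1,0,0,0,0,0,0],[-1,0,0,0,0,0,0],[-1,0,0,0,0,0,0],[-1,0,0,0,0,0,0]]])

```text
t: 16.52
tool_pos: [0.5099, 0.1357, 0.08]
tool_rot: [180.0, -0.0, -31.3]
ft_force: [-2.4, 0.2, 6.4]
finger_gap: 0.126
```

```bash
cat > meas.py <<'E'
from h import *
from station import manip
s=manip.sense();f=manip.grab_frame("wrist");T=wT(f,s)
print({k:np.round(s[k],3).tolist() for k in("t","tool_pos","tool_rot","ft_force","ft_torque","finger_gap")})
hsv=cv2.cvtColor(f["pixels"],cv2.COLOR_RGB2HSV);R=np.zeros(hsv.shape[:2],np.uint8);R[160:330,280:350]=255
def c(m): return max(cv2.findContours(m,0,1)[0],key=cv2.contourArea)
A=np.array([.51,.1358]);deg=lambda d:np.degrees(np.arctan2(d[1],d[0]))
y=cv2.inRange(hsv,(23,120,100),(35,255,255))&R;y=cv2.morphologyEx(y,cv2.MORPH_CLOSE,np.ones((7,7)))
m=cv2.moments(c(y));p=ray(f,m["m10"]/m["m00"],m["m01"]/m["m00"],.055,T);print("yellow",p,"dir",deg(p[:2]-A))
l=cv2.inRange(hsv,(0,0,130),(180,60,255))&R;l[:,:310]=0;l[:,327:]=0;l[:225]=0;l[285:]=0
r=cv2.minAreaRect(c(l));b=cv2.boxPoints(r);b=b[np.argsort(b[:,1])];e=[ray(f,*b[:2].mean(0),.09,T),ray(f,*b[2:].mean(0),.09,T)];print("line",r,e,deg((e[0]-e[1])[:2]))
o=cv2.inRange(hsv,(3,150,60),(20,255,255))&R;oo=np.argwhere(cv2.morphologyEx(o|l,cv2.MORPH_CLOSE,np.ones((9,9)))>0)
q=[]
for v in range(225,300,3):
    u=oo[oo[:,0]==v][:,1]
    if len(u)>5:q.append(ray(f,(u.min()+u.max())/2,v,.09,T)[:2])
q=np.array(q);d=cv2.fitLine(q.astype(np.float32),2,0,.01,.01).ravel();d=d[:2]*np.sign(d[0]);print("bar dir",deg(d),"centre",q.mean(0))
E
python3 meas.py
```

```text
{'t': 16.517, 'tool_pos': [0.51, 0.136, 0.08], 'tool_rot': [179.96, -0.034, -31.307], 'ft_force': [-2.387, 0.249, 6.416], 'ft_torque': [-0.091, 0.595, 0.075], 'finger_gap': 0.126}
yellow [0.54074861 0.116273   0.055     ] dir -32.41771748907855
line ((316.5, 252.5), (45.0, 5.0), 90.0) [array([0.52967643, 0.12328362, 0.09      ]), array([0.51111053, 0.13459223, 0.09      ])] -31.34588099942493
bar dir -30.898634 centre [0.51682644 0.13101501]
```

carry_out(series=[[[-1,0,0,0,0,0,-0.01],[-1,0,0,0,0,0,0],[-1,0,0,0,0,0,0],[-1,0,0,0,0,0,0],[-1,0,0,0,0,0,0],[-1,0,0,0,0,0,0],[-1,0,0,0,0,0,0],[-1,0,0,0,0,0,0],[-1,0,0,0,0,0,0],[-1,0,0,0,0,0,0],[-1,0,0,0,0,0,0],[-1,0,0,0,0,0,0]]])

```text
t: 17.57
tool_pos: [0.5099, 0.1357, 0.08]
tool_rot: [180.0, -0.0, -31.9]
ft_force: [-3.7, -0.1, 6.7]
finger_gap: 0.125
```

```bash
python3 meas.py && python3 - <<'E'
from h import *
from station import manip
f=manip.grab_frame("scene");t=manip.grab_frame("wrist")
a=cv2.resize(f["pixels"][140:240,250:400,::-1],(600,400),interpolation=2)
u,v=proj(f,[.5069,.0022,.04]);cv2.circle(a,(int((u-250)*4),int((v-140)*4)),4,(0,255,0),1)
cv2.imwrite("pics/s8.png",a)
E
```

```text
{'t': 17.567, 'tool_pos': [0.51, 0.136, 0.08], 'tool_rot': [179.955, -0.033, -31.877], 'ft_force': [-3.735, -0.079, 6.722], 'ft_torque': [-0.073, 0.58, 0.123], 'finger_gap': 0.125}
yellow [0.54072032 0.11620606 0.055     ] dir -32.53042045028636
line ((316.5, 252.5), (45.0, 5.0), 90.0) [array([0.52954155, 0.12306381, 0.09      ]), array([0.51109083, 0.1345551 , 0.09      ])] -31.91504976460498
bar dir -31.46795 centre [0.51677033 0.13092165]
```

View pics/s8.png

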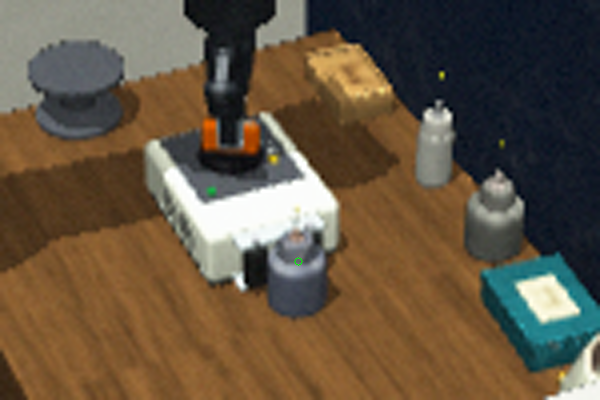

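```bash
python3 -c "
from station import manip
print(manip.job_done())"
```

```text
the job is handed in; nothing more can be done
None
```

The bottle is nested against both rollers and the dial is held at the third click. I handed the job in at about 17.6 s with the gripper still holding. No verdict was reported.

- **Bottle:** I gripped it at 20 N and slid it along the bench, first onto the mixer's axis and then along the mixer's +y. I stopped when the push force reached about 14 N with almost no sideways force, so both rollers were sharing the load. After I let go, the wrist picture matched the expected nested position closely. In the last scene view the bottle appeared about 3–4 mm (2 pixels) nearer the camera than predicted. I put that down to calibration and reading error and did not check it further.
- **Dial:** I gripped the bar at 50 N and turned it clockwise to a tool yaw of -31.9°, a measured turn of about 1.06 rad against the 1.05 target. The bar measured -31.5° to -31.9° and the yellow mark about -32.5°, so they agree within roughly 1°. It was still on the mark after about a second of holding.
- **Other objects:** I saw no contact with the other bottles or fixed objects. The last view covered only part of the bench: the dark and pale grey bottles, tin, box and banding wheel were in place. The olive-brown and red-brown bottles were outside it, as was most of the mug.

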